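Refit the grinder burr and clip the cleaning brush away

TASK

The coffee grinder has just been cleaned. Set the steel burr into the grinder's throat by its handle bar and turn it until its lugs drop into their notches and it sits fully home, then close the clear lid. Push the cleaning brush into both spring clips of its sloped stand until it snaps in, bristles at the upper end, and leave everything else on the counter where it is.

Things in the scene. Friction and masses are not known exactly. Their poses are not given: they have to be found in the camera images.
- grinder: Fixed aluminium coffee grinder, 190 deep, 125 wide, 210 tall without its lid; its front faces its own -x. Origin on the counter, on the vertical axis of the throat, z up. Head and column stand from 65 in front of the axis to 100 behind it, the foot plate from 90 in front; a steel cup of radius 27 stands under the chute in front.
- throat (a point): On the throat's axis, level with the ledge, 205 above the counter; axes as the grinder. Round it a black collar, outer radius 52, rim at 210. Inside the rim (free radius 38) a flat ledge at 205, and in the ledge a bore of radius 29.5 with two notches about 14 wide, at the grinder's +x and -x; their floors lie at 196, 9 below the ledge.
- lid (a joint): The grinder's clear domed lid, hinged behind the throat (+x side): 0 is closed, about 2 rad is laid open, tipped back. Stiff hinge (about 0.05 N m): it stays where it is left. The dome has radius 46 and a flat top, 30 above the hinge when closed; closed it spans 8 to 100 from the hinge towards the grinder's -x.
- lid_hinge (a point): Point on the lid's hinge axis, 54 behind the throat axis, 211 above the counter. It turns with the lid: its x and y axes are the grinder's when the lid is closed; the hinge axis is y.
- lid_tab (a point): Middle of the black finger tab (16 x 30 x 8) at the lid's free edge, 106 from the hinge axis and 4 out from the lid's mouth.
- burr: Loose steel burr ring, 55 across, 20 high, 130 g, standing on its underside. Origin at the centre of the underside, z up. Two lugs 10 wide on its +x and -x sides, out to 33, 12 to 20 up. Over it, along x, a black handle bar 49 long, 10 thick (y), 34 to 48 up. Same after half a turn. With lugs on the ledge its origin is 193 above the counter, dropped home 184.
- brush: Loose cleaning brush, 172 long, 60 g, lying flat. Origin on the axis of its round wooden handle (diameter 20, from -58 to +54 along x), x towards the bristles, z up (either flat side may face up). Flat steel ferrule 34 wide, 20 thick from 54 to 80, dark bristles beyond. Origin 10 above the counter at the start.
- brush_tip (a point): End of the bristles, 114 from the brush's origin along its x.
- stand: Fixed wooden brush stand, 112 wide, 150 deep: a board sloping at 35 degrees between two cheeks; its low edge and its clips face away from the robot, roughly. Origin on the counter under clip_rail's origin, z up, x from the low edge to the high edge.
- clip_rail: Clips on the stand's board. Origin where the brush handle's axis lies when seated, midway between two clips, 100 above the counter; x up the slope, z squarely out of the board (35 degrees from vertical), y across. Board face at z = -24; fingers may go down to z = -16 between the clips.
- clips (a point): Same point as clip_rail's origin. Spring clips at x = -33 and +33, each 16 long, with 50 free between them for fingers: two sprung steel jaws, whose flared mouth opens 29 wide at z = 27 and narrows to 10 at z = 8. Pushed along -z, a 20 handle spreads them (about 10 to 20 N for both), passes and is held on rubber saddles.
- mug: White mug, 82 across, 92 high; bystander.
- tamper: Steel coffee tamper, 58 across, 88 high; bystander.
- milk_jug: Steel milk jug, 86 across, 95 high; bystander.
- candle: Amber glass candle jar with wooden lid, 77 across, 90 high; bystander.
- filter_basket: Steel filter basket, 68 across, 25 high; bystander.
- scoop: Steel coffee scoop, bowl 44 across, 115 long, 24 high; origin under the bowl; bystander.
There are look-alikes about, which are no part of the job. What is shaped like the burr but orange or purple is not meant. What is shaped like the brush but yellow is not meant.

How it is judged:
On the way, in this order (a step that is already met when the one before it is completed fails the run):
1. the burr has dropped home: its lugs are in the notches (z of burr in the frame of grinder between 0.18 and 0.187 m and horizontal distance between burr and grinder below 0.005 m and angle between burr's own z axis and vertical below 0.1 rad), for 0.2 s.
2. the lid is closed over it (value of joint lid below 0.06 rad), for 0.2 s.
At the end, for the whole second after the job is handed in: Burr home in its notches (origin 180-187 mm up, within 5 mm of the throat axis); lid closed within 0.06 rad; brush in both clips: axis within 4 mm of the seat across and outward, 14 mm along and 0.1 rad of the slope line, bristles up the slope; all at rest (z of burr in the frame of grinder between 0.18 and 0.187 m and horizontal distance between burr and grinder below 0.005 m and value of joint lid below 0.06 rad and y of brush in the frame of clip_rail between -0.004 and 0.004 m and z of brush in the frame of clip_rail between -0.004 and 0.004 m and x of brush in the frame of clip_rail between -0.014 and 0.014 m and angle between the x axis of brush and the x axis of clip_rail, either way round below 0.1 rad and x of brush_tip in the frame of clip_rail above 0.09 m and linear speed of each of brush, burr below 0.02 m/s); the robot touches nothing.
It fails at once if a bystander on the counter is pushed more than 40 mm (distance of any of mug, tamper, milk_jug, candle, filter_basket, scoop from where it was at the start of the episode above 0.04 m).
It also fails if it takes over 72 s, if anything falls off the work surface, if the arm or the gripper's body presses on something with over 40 N, if the wrist force passes 120 N, or if a joint passes its speed limit or range.

ROBOT

A 6-joint arm with a two-finger parallel gripper is mounted at the origin on the work surface. World frame = base frame: x ahead of the robot, y to its left, z up, the work surface at z = 0. Lengths are in m, angles in rad, forces in N, time in s.
With the tool pointing down it reaches from about 0.35 to 0.85 m from the base axis. Payload 8.1 kg.
Tool frame: the origin (TCP) lies on the mounting face of the last link; the fingertips stand 186 mm ahead of it and the grasp point (between the pads) lies 167 mm ahead of it (robot.finger_overhang is the distance from the TCP to the fingertips, in m); z points along the fingers, y is the line along which they close (so a half turn about z gives the same grasp; the last joint's range is limited). The gripper opens to 93 mm and grips with 3 to 60 N. Pads are 15 mm wide; open, the fingers measure 128 mm over their backs; the gripper's body (75 mm by 188 mm) begins 65 mm behind the grasp point.
Start: joints at [1.109, 0.13, 1.488, -0, 1.523, -0.085], TCP at [0.221, 0.558, 0.405] pointing down, gripper open.
Joint ranges: [-2.96, 2.96], [-0.89, 2.26], [0.02, 2.5], [-1.34, 4.48], [0, 2.73], [-2.66, 2.66]. Speed limits (rad/s): [2.39, 2.39, 2.79, 3.14, 3.14, 3.14].

INTERFACE

Orientations are given as a rotation vector (axis times angle).
In Python, from plant import readout, read_camera, get_calibration, job, robot gives the robot as it stands.
- The arm moves only by the shell command python3 -m handwheel 'ROWS' [FORCE]. ROWS is JSON, a list of rows, each a list of 5 numbers: the shift along the world's x, y, z in cm, then the turn about the world's z in rad, then the closure, from 0 (fully open) to 1 (shut). In form: [[tx, ty, tz, spin, gripper], ...]. A call has 1 to 10 rows; each row shifts and turns the commanded pose from where the row before left it; what a row does not reach is not made up. A row lasts 1/8 s, in which the tool goes at most 62.5 mm and 10.7 degrees, less where a joint would pass 70% of its speed; a pose out of reach is approached as far as the arm can. A call is refused whole if a number of a shift passes 6.25 or a number of a turn 0.188, either way. A call with a gripper value outside its range is refused whole. The fingers move at their own pace and stop on an object; FORCE is the grip in N (left out, the last holds). Time passes only in rows, so rows that do not move let the fingers close. It gives the time, the measured TCP pose, the force, the opening and the grip force at its end, in the units of the state.
- readout.read_state(): the state, without advancing time (a new reading comes with each control period).
- read_camera(name): name is "scene" or "side" or "wrist"; returns the picture (400x640x3 uint8, red, green, blue); there is no depth.
- get_calibration(name): a dict with "fovy" (degrees; the focal length in pixels is half the picture's height over the tangent of half this angle, whatever the lens; pixels are square), "cx", "cy" (the principal point, pixels), "pose" (4x4, takes a point from camera to world coordinates). Camera axes: x right, y down, z forward; pixel columns grow to the right and rows downward; lengths in m; the calibration is good to about 2 mm. The wrist camera is an equidistant fisheye: a pixel r from the principal point sees the ray r / f radians off the axis. A picture is of the moment at which its call begins: read the wrist's pose just before it. get_calibration takes no time and is no camera call; for the wrist camera it gives the pose at the moment of the call.
- job.close_job(): hands the job in; it is judged then, once.
The state is a dict: "t": time; "q": joint angles; "dq": joint speeds; "joint_torque": joint torques, N m; "tool_pos": TCP position; "orientation": TCP orientation; "force": force on the tool from outside, world axes, zero at the start; "wrist_torque": the same for the moment, N m; "opening": finger opening in m; "gripper_force": force on a finger pad.
Only numpy, scipy, OpenCV 4.12 (cv2) and the standard library are available. Lean on these libraries where they do the work, as an engineer would, in place of code of your own. Each camera call takes 0.05 s, during which the arm holds its last target. There are 200 camera calls.

## Working session

There is one attempt and no reset: what is moved stays moved. The work goes in short steps, Python scripts to look and compute and a shell command to move; the robot and the scene stay as the last step left them, time stands still between calls to the robot, and variables do not carry over. Pictures are saved under pics/ and viewed, at most 10 in all, crops included, and the job is handed in when it is done.

```bash
ls; mkdir -p pics; cat > h.py <<'E'
import numpy as np, cv2
from plant import readout, read_camera, get_calibration, job, robot
def snap(n,f):
    c=get_calibration(n); im=read_camera(n); cv2.imwrite(f'pics/{f}.png',im[:,:,::-1]); np.save(f'pics/{f}.npy',np.array([c['fovy'],c['cx'],c['cy'],*np.array(c['pose']).ravel()])); return im
def ray(f,u,v,fish=False):
    a=np.load(f'pics/{f}.npy'); P=a[3:].reshape(4,4); fl=200/np.tan(np.radians(a[0]/2)); x,y=u-a[1],v-a[2]
    if fish:
        r=np.hypot(x,y)+1e-9; t=r/fl; d=np.array([np.sin(t)*x/r,np.sin(t)*y/r,np.cos(t)])
    else: d=np.array([x/fl,y/fl,1.]); d/=np.linalg.norm(d)
    return P[:3,3],P[:3,:3]@d
def atz(f,u,v,z,fish=False):
    o,d=ray(f,u,v,fish); return o+d*(z-o[2])/d[2]
def tri(*L):
    A=np.zeros((3,3));b=np.zeros(3);R=[ray(*l) for l in L]
    for o,d in R:
        M=np.eye(3)-np.outer(d,d);A+=M;b+=M@o
    p=np.linalg.solve(A,b); return p,[np.linalg.norm(np.cross(p-o,d)) for o,d in R]
def proj(f,p,fish=False):
    a=np.load(f'pics/{f}.npy'); P=a[3:].reshape(4,4); fl=200/np.tan(np.radians(a[0]/2)); q=P[:3,:3].T@(np.array(p)-P[:3,3])
    if fish:
        r=np.hypot(q[0],q[1]);t=np.arctan2(r,q[2]);return a[1]+fl*t*q[0]/r,a[2]+fl*t*q[1]/r
    return a[1]+fl*q[0]/q[2],a[2]+fl*q[1]/q[2]
E
python3 - <<'E'
from h import *
ims=[snap(n,n+'0') for n in('scene','side','wrist')]
cv2.imwrite('pics/ss.png',np.vstack(ims[:2])[:,:,::-1][:, :])
for n in('scene','side','wrist'): 
    c=get_calibration(n);print(n,c['fovy'],c['cx'],c['cy'],np.round(c['pose'],3).tolist())
print(readout.read_state())
E
```

```text
pics
scene 50.34032990211271 322.42684901807337 199.8681242073678 [[0.835, 0.454, -0.311, 0.972], [0.551, -0.682, 0.481, -0.662], [0.006, -0.573, -0.82, 1.219], [0.0, 0.0, 0.0, 1.0]]
side 51.31276026764368 318.29064646898064 199.60850786039043 [[0.87, -0.269, 0.413, 0.071], [-0.493, -0.487, 0.721, -0.836], [0.007, -0.831, -0.556, 0.793], [0.0, 0.0, 0.0, 1.0]]
wrist 65.70646984690485 322.33947714200303 198.04646864482638 [[0.367, 0.893, 0.259, 0.15], [0.93, -0.352, -0.103, 0.588], [-0.001, 0.279, -0.96, 0.384], [0.0, 0.0, 0.0, 1.0]]
{'t': 0.15, 'q': array([ 1.10860193e+00,  1.30959475e-01,  1.48904316e+00,  1.00247865e-05,
        1.52299592e+00, -8.54027694e-02]), 'dq': array([-3.86751397e-04, -3.16577084e-03, -2.14263406e-03, -1.67065438e-03,
        3.93069622e-04,  1.89773626e-05]), 'joint_torque': array([ 8.14138020e-04, -5.60474253e+01, -4.92335844e+01,  7.67677766e-02,
        3.04193760e-02, -1.26286277e-04]), 'tool_pos': array([0.22066173, 0.55775629, 0.40393739]), 'orientation': array([-5.88295558e-01, -3.08562138e+00,  2.12159592e-03]), 'force': array([0.31091551, 0.0273392 , 0.12862342]), 'wrist_torque': array([-0.00173621, -0.00286914,  0.03485248]), 'gripper_force': 0.0, 'opening': 0.09304578826666372}
```

View pics/scene0.png

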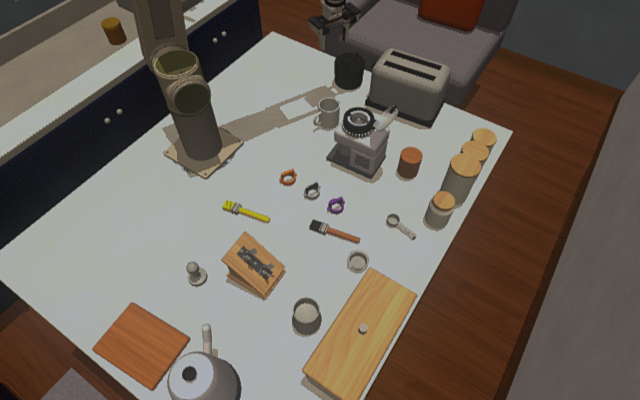

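View pics/side0.png

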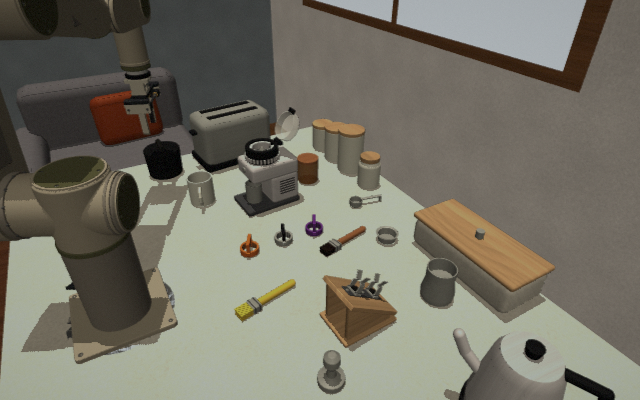

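View pics/wrist0.png

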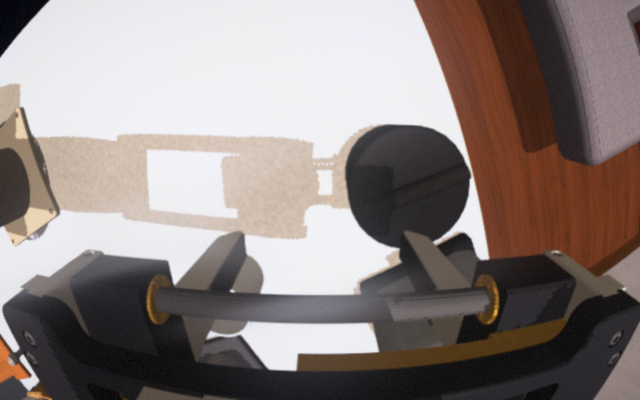

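The scene view shows the burr (312,190), brush (334,232) with dark bristles at the left end, the stand (255,262) and the grinder throat (358,122). The side view shows the same items at burr (284,235), brush (343,241), stand (358,300) and throat (262,150). The wrist view shows only the pan and the robot's own shadow. Next I'll get coarse positions.

```bash
python3 - <<'E'
from h import *
for n,a,b in [('burr',(312,190),(284,235)),('brush butt',(358,240),(365,230)),('bristle',(312,228),(322,250)),('throat',(358,122),(262,150)),('stand',(255,262),(358,300)),('purple',(336,205),(314,226)),('tab',(395,108),(293,111))]:
    p,e=tri(('scene0',*a),('side0',*b)); print(n,p.round(3),np.round(e,3))
for n,u,v in[('mug',326,122),('tamper',197,280),('jug',306,330),('candle',409,172),('basket',357,265),('scoop',392,222)]: print(n,atz('scene0',u,v,0.02).round(3))
from scipy.spatial.transform import Rotation as R
s=readout.read_state();print(R.from_rotvec(s['orientation']).as_matrix().round(3))
c=get_calibration('wrist')['pose'];T=np.eye(4);T[:3,:3]=R.from_rotvec(s['orientation']).as_matrix();T[:3,3]=s['tool_pos'];print((np.linalg.inv(T)@c).round(3))
E
```

```text
burr [0.464 0.056 0.018] [0.002 0.002]
brush butt [ 0.698 -0.024  0.005] [0.005 0.005]
bristle [ 0.539 -0.054  0.002] [0.008 0.008]
throat [0.503 0.28  0.188] [0.001 0.001]
stand [ 0.49  -0.288  0.057] [0.005 0.005]
purple [0.565 0.053 0.015] [0. 0.]
tab [0.62  0.294 0.295] [0.004 0.004]
mug [0.322 0.362 0.02 ]
tamper [ 0.364 -0.416  0.02 ]
jug [ 0.726 -0.359  0.02 ]
candle [0.709 0.317 0.02 ]
basket [ 0.742 -0.105  0.02 ]
scoop [0.759 0.095 0.02 ]
[[-0.93   0.368 -0.001]
 [ 0.368  0.93  -0.001]
 [ 0.    -0.001 -1.   ]]
[[ 0.001 -0.96  -0.279  0.077]
 [ 1.     0.001  0.001  0.002]
 [-0.    -0.279  0.96   0.02 ]
 [ 0.     0.     0.     1.   ]]
```

```bash
python3 -m handwheel '[[0,0,5,0,0],[2,-2,5,0,0],[4,-4,5,0,0],[4.5,-4,0,0,0],[4.5,-4,0,0,0],[4.5,-4,0,0,0],[4.5,-4,0,0,0],[4.5,-4,0,0,0],[4.5,-4,0,0,0],[1,0,0,0,0]]'
python3 - <<'E'
from h import *
im=snap('wrist','w1'); print(readout.read_state()['tool_pos'],proj('w1',[.503,.28,.205],1),proj('w1',[.464,.056,.02],1))
E
```

```text
t: 1.4
tool_pos: [0.5562, 0.2617, 0.5451]
orientation: [-0.596, -3.084, 0.002]
force: [-0.8, 0.3, -0.0]
opening: 0.0928
gripper_force: 0.0
[0.55593467 0.26315587 0.54490668] (np.float64(318.4549612896946), np.float64(130.8293313947255)) (np.float64(192.50801178949658), np.float64(154.80382532497802))
```

View pics/w1.png

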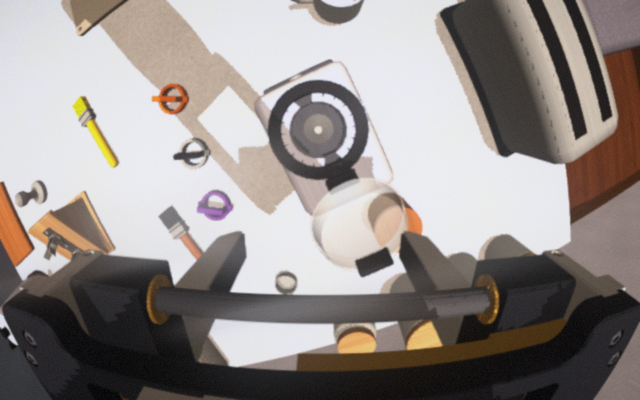

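The wrist view shows the throat collar centred at about (319,130), the open lid with its tab at (375,262), and the burr at (193,152), with its bar from (175,156) to (207,149). The brush is at (172,218), with its bristles up and to the left. Next I'll measure angles and plan the burr approach.

```bash
python3 - <<'E'
from h import *
t=atz('w1',319,130,.21,1); b=tri(('w1',375,262,1),('side0',293,111)); print('throat',t,'tab',b)
x=atz('w1',175,156.5,.041,1);y=atz('w1',207,149,.041,1);print('bar',x,y,(x+y)/2,np.degrees(np.arctan2(*(y-x)[1::-1])))
x=atz('w1',168,208,.01,1);y=atz('w1',200,255,.01,1);print('brush',x,y,np.degrees(np.arctan2(*(y-x)[1::-1])))
# grinder head edges via rim-level ray
for p in[(263,105),(337,62)]: print(atz('w1',*p,.21,1))
print('burr tri',tri(('w1',191,152,1),('scene0',312,190),('side0',284,237)))
print('throat tri',tri(('w1',319,130,1),('scene0',358,122),('side0',262,150)))
im=cv2.imread('pics/w1.png');c=lambda x,y,w,h,s:cv2.resize(im[y:y+h,x:x+w],None,fx=s,fy=s,interpolation=2)
cv2.imwrite('pics/c1.png',np.hstack([c(240,50,160,230,2.5),c(20,130,160,230,2.5)]))
E
```

```text
throat [0.50214438 0.2810117  0.21      ] tab (array([0.617559  , 0.28686582, 0.29385277]), [np.float64(0.0011830725606622307), np.float64(0.0011830725606631154)])
bar [0.45369499 0.03366724 0.041     ] [0.46698139 0.09444039 0.041     ] [0.46033819 0.06405381 0.041     ] 77.66786949659037
brush [ 0.53233538 -0.045453    0.01      ] [ 0.64234194 -0.03031457  0.01      ] 7.835478852585348
[0.4563633  0.23820786 0.21      ]
[0.44418788 0.32360084 0.21      ]
burr tri (array([0.46091552, 0.05458185, 0.01512274]), [np.float64(0.003047173085132327), np.float64(0.004490383288167576), np.float64(0.004090766319183113)])
throat tri (array([0.50311622, 0.28022993, 0.18777398]), [np.float64(0.00021513764446906276), np.float64(0.0008506045770921862), np.float64(0.0009240706858849143)])
```

View pics/c1.png

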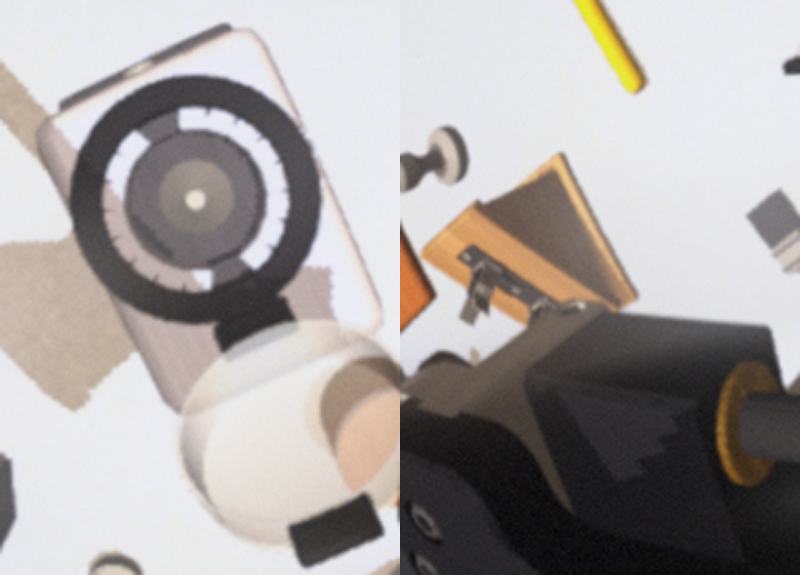

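```bash
python3 -m handwheel '[[-1.5,-3.5,-1,-0.176,0],[-1.5,-3.5,-1,-0.176,0],[-1.5,-3.5,-2,-0.176,0],[-1.5,-3.5,-2,-0.176,0],[-1.5,-3.5,-2,-0.176,0],[-1.5,-3.5,-2,-0.176,0],[-1,-3.5,-2,-0.176,0],[-1,-3,-2.5,-0.176,0],[0,0,0,0,0]]'
python3 - <<'E'
from h import *
im=snap('wrist','w2'); cv2.imwrite('pics/w2c.png',cv2.resize(im[40:320,200:600,::-1],None,fx=2,fy=2,interpolation=2))
a=atz('w1',302.8,99.6,.2,1);b=atz('w1',334.8,158,.2,1);print('notch',(a+b)/2,b-a,np.degrees(np.arctan2(*(b-a)[1::-1])))
h=atz('w1',342,178,.211,1);print('hinge',h)
E
```

```text
t: 2.58
tool_pos: [0.4425, -0.0103, 0.399]
orientation: [-2.446, -1.968, 0.004]
force: [0.4, 0.8, -0.3]
opening: 0.0929
gripper_force: 0.0
notch [0.50158479 0.28108682 0.2       ] [0.06971823 0.00802536 0.        ] 6.566497020403611
hinge [0.55702683 0.2846468  0.211     ]
```

View pics/w2c.png

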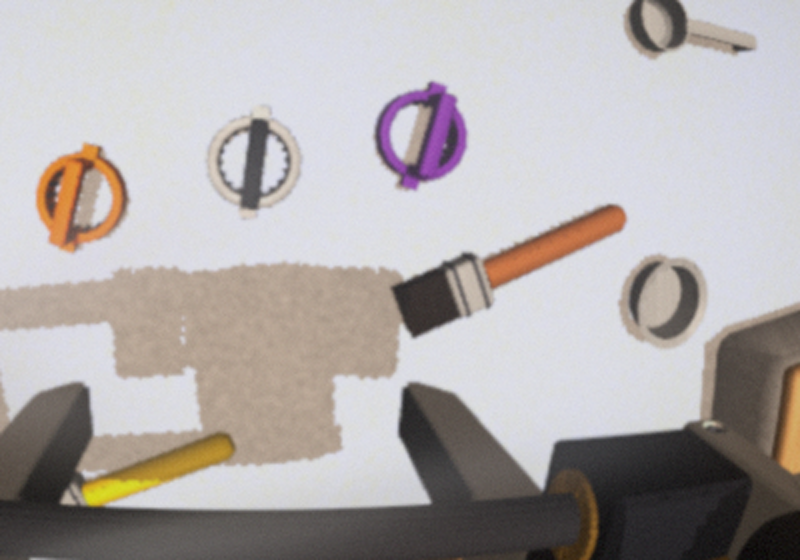

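The crop shows the black-bar steel burr, with the bar from (258,121) to (251,210) and lug tips at (261,108) and (248,215). The brush butt is at (621,217), its ferrule junction at (488,271) and its bristle end at (404,312).

```bash
python3 - <<'E'
from h import *
p=lambda X,Y:(200+X/2,40+Y/2)
def a2(a,b):
    d=b-a;return np.degrees(np.arctan2(d[1],d[0])),np.hypot(*d[:2])
A=atz('w2',*p(251,210),.045,1);B=atz('w2',*p(258,121),.045,1);print('bar',(A+B)/2,a2(A,B))
A=atz('w2',*p(248,215),.018,1);B=atz('w2',*p(261,108),.018,1);print('lugs',(A+B)/2,a2(A,B))
A=atz('w2',*p(624,215),.01,1);B=atz('w2',*p(404,312),.01,1);print('brush',A,B,a2(A,B), 'origin',A+(B-A)*58/172)
A=atz('w2',*p(623,215),.01,1);B=atz('w2',*p(488,271),.01,1);print('handle',A,B,a2(A,B))
print(tri(('w2',*p(255,165),1),('w1',191.5,152.5,1)))
print(tri(('w2',*p(624,215),1),('scene0',359,240.5),('side0',366,229)))
E
```

```text
bar [0.46132182 0.05308454 0.045     ] (np.float64(73.33937141959296), np.float64(0.048254736692803855))
lugs [0.46187676 0.05423816 0.018     ] (np.float64(70.93282477438692), np.float64(0.06299244787486372))
brush [ 0.70314896 -0.02225392  0.01      ] [ 0.5350167 -0.0561713  0.01     ] (np.float64(-168.5947681956354), np.float64(0.17151922714222848)) origin [ 0.64645319 -0.03369118  0.01      ]
handle [ 0.70228403 -0.02212129  0.01      ] [ 0.59455932 -0.0411218   0.01      ] (np.float64(-169.99704149429732), np.float64(0.10938753157584))
(array([0.46047017, 0.05219631, 0.01220824]), [np.float64(0.0013314216919203367), np.float64(0.001331421691919601)])
(array([ 0.70304388, -0.0234051 ,  0.00755149]), [np.float64(0.0016118309379782364), np.float64(0.004020192393702277), np.float64(0.004374941961349059)])
```

```bash
python3 -m handwheel '[[1,3,-5,-0.044,0.4],[0.9,3.4,-5,-0.043,0.4],[0,0,-5,0,0.4],[0,0,-3.9,0,0.4],[0,0,0,0,0.6],[0,0,0,0,1],[0,0,0,0,1],[0,0,0,0,1],[0,0,0,0,1]]' 30; python3 -c "
from h import *
c=snap('scene','s1')"
```

```text
t: 3.75
tool_pos: [0.4631, 0.0537, 0.2129]
orientation: [2.529, 1.863, 0.001]
force: [-0.9, 0.6, 0.9]
opening: 0.0103
gripper_force: 0.6
```

```bash
python3 -m handwheel '[[0,0,0,0,1],[0,0,0,0,1],[0,0,5,0,1],[0,0,5,0,1],[0,0,5,0,1],[0,0,5,0,1],[0,3,4,-0.16,1],[0.5,5,0,-0.165,1],[0.5,5,0,-0.165,1],[1,4.5,0,-0.165,1]]'; python3 -m handwheel '[[1,3,0,-0.165,1],[0.9,2.2,0,-0.165,1],[0,0,0,-0.165,1],[0,0,0,0,1],[0,0,0,0,1]]'; python3 - <<'E'
from h import *
a=snap('wrist','w3');b=snap('scene','s3');c=snap('side','d3')
r=lambda im,x,y,w,h,s:cv2.resize(im[y:y+h,x:x+w,::-1],None,fx=s,fy=s,interpolation=2)
cv2.imwrite('pics/m3.png',np.hstack([r(a,160,40,400,300,1),np.vstack([r(b,320,60,80,60,5)])]))
E
```

```text
t: 5.05
tool_pos: [0.4827, 0.2304, 0.452]
orientation: [2.997, 0.943, -0.0]
force: [0.8, -0.4, -1.7]
opening: 0.0096
gripper_force: 30.0
t: 5.68
tool_pos: [0.5018, 0.2805, 0.4519]
orientation: [3.135, 0.193, -0.001]
force: [-0.4, 0.0, -1.3]
opening: 0.0097
gripper_force: 30.0
```

View pics/m3.png

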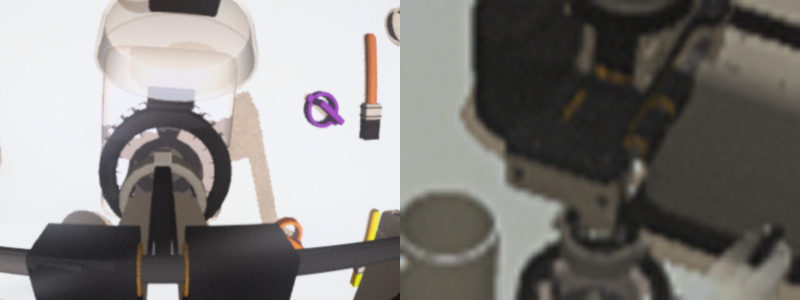

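```bash
python3 - <<'E'
from h import *
for c in [(.5018,.281)]:
    for ang in (0,90,180,270):
        a=np.radians(ang+6.6);print(ang,np.array(proj('w3',[c[0]+.052*np.cos(a),c[1]+.052*np.sin(a),.21],1))-[160,40])
# held lug (+x): origin z .24
a=np.radians(7);print('lug',np.array(proj('w3',[.5018+.033*np.cos(a),.2805+.033*np.sin(a),.24+.018],1))-[160,40])
im=cv2.imread('pics/w3.png');cv2.imwrite('pics/z3.png',cv2.resize(im[130:270,250:400],None,fx=4,fy=4,interpolation=2))
E
```

```text
0 [163.81433647 107.83199201]
90 [ 95.62545132 175.51060141]
180 [162.51126403 235.66052174]
270 [230.48925629 176.63374566]
lug [164.30429775 150.64612455]
```

View pics/z3.png

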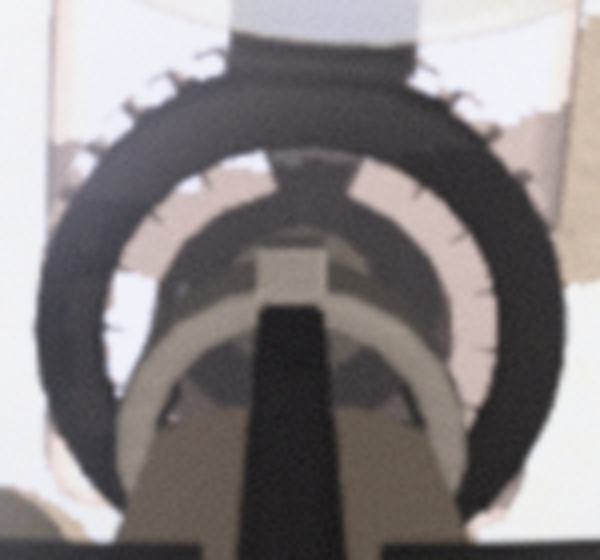

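```bash
python3 - <<'E'
from h import *
q=lambda X,Y:(250+X/4,130+Y/4)
l=atz('w3',*q(292,275),.26,1);print('lug outer mid',l)   # front face z~.252-.26
for z in(.24,.26):print('ring L/R',(atz('w3',*q(118,440),z,1)+atz('w3',*q(465,440),z,1))/2)
print('collar',(atz('w3',*q(38,325),.21,1)+atz('w3',*q(565,325),.21,1))/2,atz('w3',*q(311,180),.205,1), atz('w3',*q(311,150),.205,1))
print('ledge outer r38 L/R',(atz('w3',*q(105,325),.205,1)+atz('w3',*q(499,325),.205,1))/2)
E
```

```text
lug outer mid [0.53018594 0.28473988 0.26      ]
ring L/R [0.49535285 0.2804195  0.24      ]
ring L/R [0.50421159 0.28155501 0.26      ]
collar [0.50592855 0.279705   0.21      ] [0.53294138 0.28141485 0.205     ] [0.5385992  0.28214255 0.205     ]
ledge outer r38 L/R [0.50433198 0.27940172 0.205     ]
```

```bash
python3 -m handwheel '[[-0.05,-0.2,-1,0,1],[0,0,-2,0,1],[0,0,-1.2,0,1],[0,0,-0.5,0,1],[0,0,0,0,1]]'; python3 -m handwheel '[[0,0,-0.3,0,1],[0,0,-0.3,0,1],[0,0,0,0,1]]';
```

```text
t: 6.45
tool_pos: [0.5012, 0.2788, 0.4044]
orientation: [3.135, 0.188, -0.002]
force: [0.2, -0.3, 0.0]
opening: 0.0096
gripper_force: 30.0
t: 6.82
tool_pos: [0.5014, 0.2787, 0.399]
orientation: [3.136, 0.188, 0.0]
force: [0.9, -0.5, -2.1]
opening: 0.0095
gripper_force: 30.0
```

```bash
python3 -m handwheel '[[0,0,-0.2,0,1],[0,0,-0.2,0,1],[0,0,0,0,1]]';python3 -m handwheel '[[0,0,-0.2,0,1],[0,0,-0.2,0,1],[0,0,0,0,1]]'
```

```text
t: 7.2
tool_pos: [0.5014, 0.2788, 0.3968]
orientation: [-3.136, -0.188, -0.002]
force: [-3.9, -3.8, 7.6]
opening: 0.0096
gripper_force: 30.0
t: 7.58
tool_pos: [0.5013, 0.2789, 0.3965]
orientation: [-3.135, -0.188, -0.006]
force: [-12.9, -7.0, 27.9]
opening: 0.0097
gripper_force: 30.0
```

```bash
python3 -m handwheel '[[0,0,0.4,0,1],[0,0,0,0,0.8],[0,0,0,0,0.75],[0,0,1,0,0.75],[0,0,2,0,0.75]]'; python3 -m handwheel '[[0,0,5.5,0,1],[0,0,5.5,0,1],[4,0.5,0,0,1],[5,0.6,0,0,1],[5,0.6,0,0,1],[1.4,0.1,0,0,1],[0,0,-4,0,1],[0,0,-2.9,0,1],[0,0,0,0,1]]'; python3 - <<'E'
from h import *
c=snap('side','d4');b=snap('scene','s4');w=snap('wrist','w4')
r=lambda im,x,y,w,h,s:cv2.resize(im[y:y+h,x:x+w,::-1],None,fx=s,fy=s,interpolation=2)
cv2.imwrite('pics/m4.png',np.hstack([r(c,230,90,80,120,5),r(b,185,210,120,180,3.3333)]))
E
```

```text
t: 8.2
tool_pos: [0.5012, 0.2788, 0.4251]
orientation: [3.135, 0.188, -0.003]
force: [0.2, 0.1, 0.0]
opening: 0.0235
gripper_force: 0.0
t: 9.32
tool_pos: [0.6551, 0.2967, 0.4639]
orientation: [3.135, 0.188, -0.007]
force: [-0.9, -0.4, 0.2]
opening: 0.0004
gripper_force: 0.0
```

View pics/m4.png

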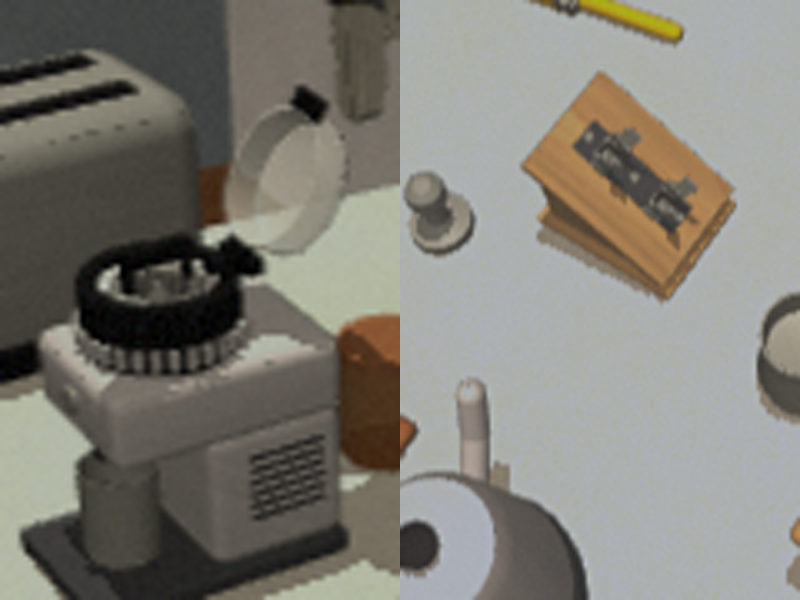

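The side crop shows the lid still open with its tab at (308,103), but I can't see the gripper or the burr bar. The scene crop shows the stand's board and the two clips, at (612,155) and (675,205). I need to check whether the burr is in the throat.

```bash
python3 - <<'E'
from h import *
print('tip',proj('d4',[.655,.297,.28]),'bar top',proj('d4',[.5015,.279,.232]),'rim',proj('d4',[.5015,.279,.21]))
a=cv2.imread('pics/side0.png').astype(int);b=cv2.imread('pics/d4.png').astype(int);d=abs(a-b).max(2)>40
print([ (i*20,[int(d[i*20:i*20+20,j*20:j*20+20].sum()) for j in range(10,20)]) for i in range(0,14)])
n,l,s,c=cv2.connectedComponentsWithStats(cv2.morphologyEx(d.astype(np.uint8),0,np.ones((1,1))));print([(s[i].tolist()) for i in range(1,n) if s[i,4]>30])
E
```

```text
tip (np.float64(301.7845952778824), np.float64(112.12846632541618)) bar top (np.float64(260.9256264168334), np.float64(137.70918961337253)) rim (np.float64(261.4148227440023), np.float64(144.11586925169283))
[(0, [0, 0, 1, 170, 352, 186, 9, 0, 0, 0]), (20, [0, 0, 8, 2, 153, 182, 0, 0, 0, 0]), (40, [0, 0, 0, 0, 164, 184, 0, 0, 0, 0]), (60, [0, 0, 0, 19, 159, 201, 14, 0, 0, 0]), (80, [0, 0, 0, 0, 134, 181, 50, 0, 0, 0]), (100, [0, 0, 0, 0, 7, 9, 0, 0, 0, 0]), (120, [0, 0, 0, 2, 0, 0, 0, 0, 0, 0]), (140, [0, 0, 37, 46, 13, 9, 0, 0, 0, 0]), (160, [0, 0, 38, 7, 1, 13, 0, 0, 0, 0]), (180, [0, 0, 0, 0, 15, 234, 86, 0, 0, 0]), (200, [0, 0, 28, 54, 16, 220, 80, 0, 0, 0]), (220, [5, 162, 356, 379, 220, 7, 0, 0, 0, 0]), (240, [327, 400, 107, 72, 84, 0, 0, 0, 0, 0]), (260, [391, 194, 8, 0, 0, 0, 0, 0, 0, 0])]
[[17, 0, 72, 89, 2139], [104, 0, 10, 20, 85], [271, 0, 45, 62, 1416], [142, 24, 7, 11, 31], [103, 33, 14, 13, 74], [115, 32, 19, 16, 189], [276, 63, 53, 30, 692], [121, 64, 30, 16, 205], [53, 77, 34, 14, 201], [124, 86, 31, 48, 720], [2, 95, 29, 85, 1062], [93, 96, 8, 6, 31], [254, 141, 15, 8, 66], [27, 155, 39, 29, 254], [250, 166, 13, 5, 44], [101, 170, 235, 148, 8661], [58, 185, 47, 30, 230], [4, 187, 49, 54, 1500], [74, 188, 45, 60, 1228], [73, 192, 22, 24, 77], [0, 197, 3, 20, 43], [21, 290, 74, 62, 2241], [110, 344, 38, 18, 300]]
```

```bash
python3 - <<'E'
from h import *
a=cv2.imread('pics/side0.png',0);b=cv2.imread('pics/d4.png',0)
for z in(.232,.241): print(z,proj('d4',[.477,.276,z]),proj('d4',[.526,.282,z]))
for u in(256,259,262,265,268): print(u,a[130:154,u].tolist(),'\n   ',b[130:154,u].tolist())
E
```

```text
0.232 (np.float64(253.93175371497227), np.float64(139.7312847951348)) (np.float64(267.7880679651247), np.float64(135.725094308602))
0.241 (np.float64(253.69959247355246), np.float64(137.05771829346847)) (np.float64(267.61356677477187), np.float64(133.08655890023977))
256 [67, 67, 63, 64, 64, 63, 63, 66, 43, 22, 16, 27, 166, 126, 89, 84, 84, 84, 83, 80, 65, 26, 15, 14] 
    [66, 64, 65, 63, 65, 64, 65, 64, 43, 20, 21, 14, 7, 2, 22, 22, 20, 23, 16, 94, 84, 27, 8, 8]
259 [64, 67, 67, 63, 62, 63, 63, 59, 34, 16, 8, 126, 134, 98, 93, 91, 93, 92, 83, 87, 82, 32, 21, 6] 
    [64, 66, 63, 61, 64, 65, 64, 64, 34, 21, 10, 7, 5, 43, 54, 55, 55, 53, 55, 75, 97, 33, 7, 12]
262 [62, 63, 64, 66, 64, 63, 64, 61, 24, 15, 6, 167, 123, 97, 95, 95, 110, 114, 108, 110, 98, 35, 20, 11] 
    [64, 64, 62, 64, 64, 67, 63, 44, 17, 13, 8, 9, 24, 127, 74, 57, 64, 75, 85, 86, 69, 21, 12, 3]
265 [63, 63, 63, 62, 64, 65, 64, 65, 28, 22, 11, 127, 121, 98, 96, 94, 95, 94, 98, 67, 46, 18, 16, 5] 
    [65, 63, 65, 64, 68, 67, 48, 23, 9, 6, 10, 7, 101, 113, 88, 63, 60, 61, 57, 78, 37, 10, 6, 0]
268 [51, 52, 52, 55, 53, 53, 55, 54, 35, 18, 10, 33, 167, 118, 91, 87, 82, 82, 94, 75, 31, 17, 11, 7] 
    [53, 54, 55, 55, 55, 54, 55, 41, 22, 12, 12, 14, 82, 69, 50, 56, 82, 75, 80, 50, 24, 17, 10, 13]
```

```bash
python3 -m handwheel '[[-2,-0.23,0,0,1],[-2,-0.23,0,0,1],[-2,-0.23,0,0,1],[-2,-0.23,0,0,1],[-2,-0.23,0,0,1],[-2,-0.23,0,0,1],[-0.8,-0.1,0,0,1],[0,0,0,0,1]]'
```

```text
t: 10.48
tool_pos: [0.5271, 0.2833, 0.4815]
orientation: [-3.126, -0.19, -0.035]
force: [0.6, 0.4, 0.4]
opening: 0.0004
gripper_force: 0.3
```

```bash
python3 -m handwheel '[[0,0,0,0,1],[0,0,0,0,1]]'; python3 - <<'E'
from h import *
c=snap('side','d5'); a=cv2.imread('pics/d4.png').astype(int);b=c[:,:,::-1].astype(int)
g=cv2.cvtColor(c,cv2.COLOR_RGB2GRAY)
for th in(0,.3,.5,.7,.9,1.1,1.3,1.57,2.2):
    D=np.array([-np.cos(th)*np.cos(.115),-np.cos(th)*np.sin(.115),np.sin(th)]);N=np.array([np.sin(th)*np.cos(.115),np.sin(th)*np.sin(.115),np.cos(th)])
    p=np.array([.555,.285,.211])+.106*D; u,v=proj('d5',p); print(th,round(u),round(v),g[int(v)-2:int(v)+3,int(u)-2:int(u)+3].mean())
E
```

```text
t: 10.72
tool_pos: [0.5275, 0.282, 0.4667]
orientation: [-3.136, -0.188, -0.001]
force: [-0.3, 0.3, 0.8]
opening: 0.0005
gripper_force: 0.3
0 247 148 25.0
0.3 247 139 65.48
0.5 249 132 66.8
0.7 252 126 35.68
0.9 256 120 104.32
1.1 261 115 93.68
1.3 266 111 79.4
1.57 274 108 74.48
2.2 292 110 111.0
```

```bash
python3 -m handwheel '[[0.3,0,3.5,0,1],[-2.3,-0.2,0,0,1],[0,0,-2,0,1],[0,0,-2,0,1],[0,0,-2,0,1],[0,0,-1,0,1],[0,0,0,0,1]]'; python3 -m handwheel '[[0,0,-0.4,0,1],[0,0,-0.3,0,1],[0,0,0,0,1]]'
```

```text
t: 11.65
tool_pos: [0.5074, 0.2799, 0.4298]
orientation: [3.135, 0.188, -0.003]
force: [-0.1, 0.2, -0.5]
opening: 0.0003
gripper_force: 0.0
t: 12.02
tool_pos: [0.5074, 0.28, 0.4272]
orientation: [-3.135, -0.188, -0.005]
force: [-5.5, -2.8, 13.1]
opening: 0.0004
gripper_force: 6.8
```

```bash
python3 -m handwheel '[[0,0,4,0,1],[0,-4,4,0,0.5],[-1.2,-6,0,0,0.5],[-1.2,-6,0,0,0.5],[-1.2,-6,0,0,0.5],[-1.2,-6,0,0,0.5],[-1.2,-6,0,0,0.5],[-1.2,-6,-2,0,0.5],[-1.2,-6,-4,0,0.5],[-1.3,-6,-5,0,0.5]]'; python3 -m handwheel '[[0,-1,-2,0,0.5],[0,0,0,0,0.5],[0,0,0,0,0.5]]'; python3 - <<'E'
from h import *
snap('wrist','w6');snap('side','d6');print(readout.read_state()['tool_pos'])
print(proj('w6',[.49,-.288,.1],1))
# lid angle check
g=cv2.imread('pics/d6.png',0);print('lid0',proj('d6',[.45,.273,.215]),g[143:152,240:254].astype(int).tolist())
E
python3 -m handwheel '[[0,-4.5,0,0,0.5],[0,-4.5,0,0,0.5],[0,0,0,0,0.5],[0,0,0,0,0.5]]'; python3 - <<'E'
from h import *
snap('wrist','w7');print(readout.read_state()['tool_pos'])
print(proj('w7',[.49,-.288,.1],1))
E
```

```text
t: 13.28
tool_pos: [0.4147, -0.2189, 0.4114]
orientation: [3.134, 0.187, 0.004]
force: [2.0, -0.4, 0.1]
opening: 0.0463
gripper_force: 0.0
t: 13.65
tool_pos: [0.4156, -0.2266, 0.3924]
orientation: [3.135, 0.189, 0.002]
force: [0.2, -0.3, 0.6]
opening: 0.0465
gripper_force: 0.0
[ 0.41582818 -0.22638069  0.39280484]
(np.float64(401.79952334104553), np.float64(126.78980092213706))
lid0 (np.float64(246.52706694849002), np.float64(146.9951754224586)) [[66, 66, 68, 68, 69, 65, 52, 70, 74, 78, 83, 87, 116, 143], [68, 69, 69, 67, 51, 44, 35, 58, 75, 79, 86, 108, 112, 112], [70, 67, 53, 26, 22, 23, 19, 48, 74, 82, 103, 109, 107, 98], [72, 66, 37, 16, 21, 18, 23, 24, 46, 78, 109, 110, 104, 101], [69, 67, 57, 17, 13, 21, 22, 17, 20, 40, 81, 110, 103, 102], [67, 67, 67, 57, 17, 15, 24, 16, 15, 18, 52, 101, 103, 102], [69, 67, 65, 66, 59, 21, 4, 11, 13, 10, 33, 75, 91, 102], [67, 68, 68, 67, 63, 33, 8, 5, 11, 5, 15, 30, 39, 60], [68, 69, 66, 66, 64, 56, 10, 12, 12, 6, 13, 17, 22, 22]]
t: 14.25
tool_pos: [0.4156, -0.3163, 0.3918]
orientation: [3.136, 0.189, 0.001]
force: [0.3, -0.0, -0.5]
opening: 0.0463
gripper_force: 0.0
[ 0.41557532 -0.31600815  0.39164185]
(np.float64(301.50647628328556), np.float64(112.75072137749635))
```

```bash
python3 - <<'E'
import cv2,numpy as np
a=cv2.imread('pics/w6.png')[20:220,320:480];b=cv2.imread('pics/w7.png')[0:200,225:385]
r=lambda i:cv2.resize(i,None,fx=2.5,fy=2.5,interpolation=2)
cv2.imwrite('pics/m6.png',np.hstack([r(a),r(b)]))
E
```

```text
(no output)
```

View pics/m6.png

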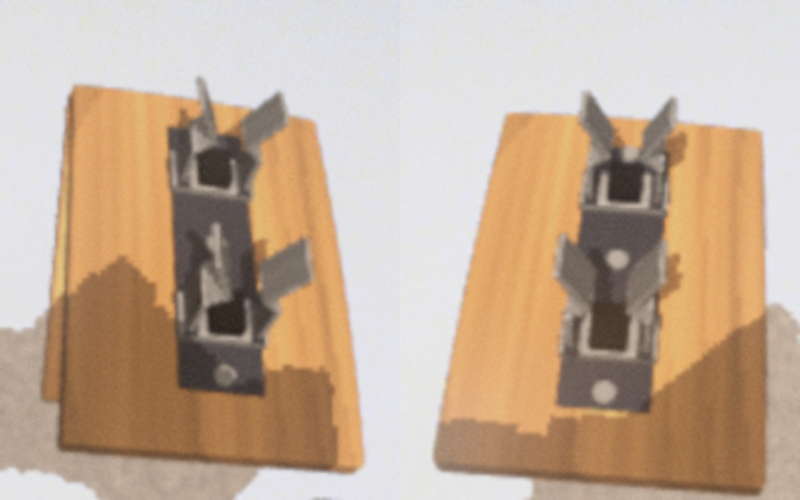

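The last picture shows the stand from two wrist positions, with the clips' V-mouths in line nearly along the image's vertical. The board corners are in the left tile at (72,86), (313,120), (362,468) and (60,450), and in the right tile at (505,113), (763,130), (762,487) and (437,468).

```bash
cat > st.py <<'E'
from h import *
P=lambda X,Y:('w6',320+X/2.5,20+Y/2.5,1)
Q=lambda X,Y:('w7',225+(X-400)/2.5,Y/2.5,1)
pts=dict(TL=((72,86),(505,113)),TR=((313,120),(763,130)),BR=((362,468),(762,487)),BL=((60,450),(437,468)),
 screw=((226,375),(604,391)),pBL=((178,388),(557,408)),pBR=((265,395),(650,411)),sadF=((213,168),(627,184)),sadN=((222,318),(611,328)),
 farLtip=((201,80),(583,95)),farRtip=((280,97),(674,97)),nearLtip=((216,228),(561,240)),nearRtip=((305,243),(661,242)))
X={}
for k,(a,b) in pts.items():
    p,e=tri(P(*a),Q(*b));X[k]=p;print(k,p.round(4),np.round(e,4).max())
c=np.array([X[k] for k in('TL','TR','BR','BL')]);m=c.mean(0);n=np.linalg.svd(c-m)[2][2];n*=np.sign(n[2]);print('normal',n,'tilt',np.degrees(np.arccos(n[2])))
up=(X['BL']+X['BR']-X['TL']-X['TR'])/2;print('len',np.linalg.norm(up),'dir',np.degrees(np.arctan2(up[1],up[0])),np.degrees(np.arctan2(up[2],np.hypot(*up[:2]))))
w=(X['TR']+X['BR']-X['TL']-X['BL'])/2;print('wid',np.linalg.norm(w),np.degrees(np.arctan2(w[1],w[0])))
for i,j in(('TL','BL'),('TR','BR'),('sadF','sadN'),('farLtip','nearLtip'),('farRtip','nearRtip')):
    d=X[j]-X[i];print(i,j,np.linalg.norm(d).round(4),np.degrees(np.arctan2(d[1],d[0])).round(1),np.degrees(np.arctan2(d[2],np.hypot(*d[:2]))).round(1))
print('tips mean',np.mean([X[k] for k in X if 'tip' in k],0),'sad mean',(X['sadF']+X['sadN'])/2,'board',m)
E
python3 st.py
```

```text
TL [ 0.5604 -0.237   0.032 ] 0.0003
TR [ 0.5668 -0.3497  0.0274] 0.0002
BR [ 0.4305 -0.3531  0.126 ] 0.0003
BL [ 0.4226 -0.2434  0.1211] 0.0002
screw [ 0.4548 -0.2973  0.1169] 0.0
pBL [ 0.447  -0.282   0.1135] 0.0004
pBR [ 0.4497 -0.3133  0.1161] 0.0
sadF [ 0.5298 -0.295   0.0652] 0.0001
sadN [ 0.4739 -0.2967  0.1025] 0.0009
farLtip [ 0.5561 -0.2773  0.1017] 0.0005
farRtip [ 0.5584 -0.3084  0.0982] 0.0009
nearLtip [ 0.5027 -0.28    0.1374] 0.0005
nearRtip [ 0.5043 -0.3096  0.1382] 0.0006
normal [0.5641297  0.03714237 0.82485036] tilt 34.42667660094932
len 0.1661254813251162 dir -177.9672986278253 34.396400755916346
wid 0.11147228141940314 -86.32096802328897
TL BL 0.1642 -177.3 32.9
TR BR 0.1682 -178.6 35.9
sadF sadN 0.0672 -178.2 33.7
farLtip nearLtip 0.0643 -177.2 33.7
farRtip nearRtip 0.0672 -178.7 36.4
tips mean [ 0.53037434 -0.29384113  0.11887202] sad mean [ 0.50183916 -0.29585607  0.08382516] board [ 0.49507932 -0.29577632  0.07662189]
```

```bash
python3 -m handwheel '[[3.8,4.7,0,0.032,0.5],[3.8,4.7,0,0.032,0.5],[3.8,4.7,0,0,0.5],[3.8,4.7,0,0,0.5],[3.8,4.7,-2,0,0.5],[4.0,4.8,-4,0,0.5],[0,0,-5,0,0.5],[0,0,-5,0,0.5],[0,0,-2,0,0.5],[0,0,0,0,0.5]]' 15; python3 - <<'E'
from h import *
im=snap('wrist','w8');s=readout.read_state();print(s['tool_pos'],s['orientation'])
# handle colour mask: reddish-brown
h=cv2.cvtColor(im,cv2.COLOR_RGB2HSV);m=((h[...,0]<14)&(h[...,1]>110)&(h[...,2]>70)).astype(np.uint8)
n,l,st,c=cv2.connectedComponentsWithStats(m)
for i in range(1,n):
    if st[i,4]>200:
        v,u=np.where(l==i);r=cv2.fitLine(np.c_[u,v].astype(np.float32),2,0,.01,.01).ravel();t=(u-r[2])*r[0]+(v-r[3])*r[1]
        A=r[2:]+r[:2]*t.min();B=r[2:]+r[:2]*t.max();print(st[i],A,B,atz('w8',*A,.01,1),atz('w8',*B,.01,1))
print('tcp line px',proj('w8',[.646,-.033,.01],1))
E
```

```text
t: 15.55
tool_pos: [0.6375, -0.0417, 0.2169]
orientation: [-3.128, -0.289, 0.004]
force: [-0.1, 0.3, 0.5]
opening: 0.0464
gripper_force: 0.0
[ 0.63852508 -0.04202909  0.21900529] [3.12814786e+00 2.88856040e-01 1.42293861e-03]
[ 297  133   32  163 4412] [309.95236745 133.22927526] [315.21385938 294.96051088] [ 0.69971903 -0.02118901  0.01      ] [ 0.58918186 -0.04427772  0.01      ]
[604 362  36  38 952] [608.35079373 402.95371442] [642.5966942  365.26844036] [ 0.3669865  -0.63641612  0.01      ] [ 0.45570248 -0.67190837  0.01      ]
tcp line px (np.float64(313.4259278188145), np.float64(219.69144167534046))
```

```bash
python3 -m handwheel '[[0.6,0.9,0,0.015,0.5],[0,0,-1.5,0,0.5],[0,0,-1.6,0,0.5],[0,0,0,0,0.5],[0,0,0,0,0.75],[0,0,0,0,1],[0,0,0,0,1],[0,0,0,0,1]]' 15; python3 -m handwheel '[[0,0,0,0,1],[0,0,0,0,1]]'
```

```text
t: 16.6
tool_pos: [0.644, -0.0334, 0.1864]
orientation: [3.126, 0.312, -0.001]
force: [-0.7, -0.6, 2.7]
opening: 0.0195
gripper_force: 15.5
t: 16.85
tool_pos: [0.644, -0.0334, 0.1864]
orientation: [3.126, 0.312, -0.001]
force: [0.1, -0.6, 2.3]
opening: 0.0193
gripper_force: 15.7
```

```bash
python3 -m handwheel '[[0,0,4,0,1],[0,0,5,0,1],[-2,-3.5,4.4,-0.05,1],[-3,-5,3,-0.05,1],[-3,-5,0,-0.055,1],[-3,-5,0,0,1],[-2,-3.2,0,0,1],[0,0,0,0,1],[0,0,0,0,1]]'
```

```text
t: 17.98
tool_pos: [0.5156, -0.2476, 0.3488]
orientation: [-3.14, -0.068, 0.001]
force: [-0.5, -0.1, -0.8]
opening: 0.0197
gripper_force: 15.0
```

```bash
python3 -m handwheel '[[-0.15,-0.2,-2,0,1],[0,0,-1.5,0,1],[0,0,-1,0,1],[0,0,-0.7,0,1],[0,0,-0.7,0,1],[0,0,0,0,1]]' 8; python3 -m handwheel '[[0,0,-0.7,0,1],[0,0,-0.7,0,1],[0,0,0,0,1]]'
```

```text
t: 18.73
tool_pos: [0.5141, -0.2499, 0.2899]
orientation: [-3.141, -0.069, 0.001]
force: [-0.6, -0.0, -0.2]
opening: 0.0195
gripper_force: 8.0
t: 19.1
tool_pos: [0.5138, -0.2498, 0.2754]
orientation: [-3.14, -0.069, 0.002]
force: [0.8, 0.2, 0.4]
opening: 0.0196
gripper_force: 8.0
```

```bash
cat > br.py <<'E'
from h import *
import sys
def ends(n,f,roi):
    im=snap(n,f);h=cv2.cvtColor(im,cv2.COLOR_RGB2HSV);m=((h[...,0]<13)&(h[...,1]>120)&(h[...,2]>50)).astype(np.uint8)
    c=np.array(proj(f,roi));k=np.zeros_like(m);cv2.circle(k,(int(c[0]),int(c[1])),55,1,-1);m&=k
    N,l,st,ce=cv2.connectedComponentsWithStats(m);o=[]
    for i in range(1,N):
        if st[i,4]<25: continue
        v,u=np.where(l==i);r=cv2.fitLine(np.c_[u,v].astype(np.float32),2,0,.01,.01).ravel();t=(u-r[2])*r[0]+(v-r[3])*r[1]
        o.append((int(st[i,4]),(r[2:]+r[:2]*t.min()).round(1).tolist(),(r[2:]+r[:2]*t.max()).round(1).tolist()))
    print(n,o);return o
s=readout.read_state();p=s['tool_pos']-[0,0,.1764]
print(p)
for n in('scene','side'):
    ends(n,n+sys.argv[1],p)
    for th in(0,15,30,35):
        t=np.radians(th);d=np.array([-np.cos(t),-.04*np.cos(t),np.sin(t)]);print(th,np.round([proj(n+sys.argv[1],p-.058*d),proj(n+sys.argv[1],p+.054*d),proj(n+sys.argv[1],p+.114*d)],0).tolist())
E
python3 br.py a
```

```text
[ 0.51383661 -0.24982161  0.09902725]
scene [(83, [269.7, 252.1], [282.5, 262.4])]
0 [[284.0, 261.0], [253.0, 243.0], [237.0, 234.0]]
15 [[284.0, 263.0], [253.0, 241.0], [236.0, 230.0]]
30 [[282.0, 264.0], [253.0, 240.0], [238.0, 226.0]]
35 [[282.0, 264.0], [254.0, 239.0], [239.0, 226.0]]
side [(59, [342.1, 272.2], [356.1, 271.7])]
0 [[376.0, 263.0], [338.0, 280.0], [316.0, 290.0]]
15 [[375.0, 268.0], [339.0, 276.0], [318.0, 280.0]]
30 [[373.0, 273.0], [341.0, 271.0], [322.0, 269.0]]
35 [[372.0, 275.0], [342.0, 269.0], [324.0, 266.0]]
```

```bash
python3 -m handwheel '[[0,0,-0.5,0,1],[0,0,0,0,1]]'; python3 -m handwheel '[[0,0,0,0,1],[0,0,3,0,1],[0.5,0,3,0,1],[0.8,-2.5,0,0,1],[0.7,-2,0,0,1],[0,0,-2.0,0,1],[0,0,-0.5,0,1],[0,0,0,0,1]]' 50;  python3 br.py b
```

```text
t: 19.45
tool_pos: [0.514, -0.2499, 0.2709]
orientation: [-3.141, -0.069, 0.001]
force: [0.5, -0.1, -0.8]
opening: 0.0195
gripper_force: 8.0
t: 20.45
tool_pos: [0.5335, -0.2939, 0.3046]
orientation: [-3.139, -0.07, 0.004]
force: [0.8, 0.4, 0.2]
opening: 0.019
gripper_force: 50.0
[ 0.53348949 -0.29393273  0.1281635 ]
scene [(93, [264.8, 262.3], [278.2, 272.9])]
0 [[279.0, 271.0], [247.0, 253.0], [230.0, 243.0]]
15 [[279.0, 273.0], [247.0, 251.0], [230.0, 239.0]]
30 [[278.0, 274.0], [248.0, 249.0], [231.0, 236.0]]
35 [[277.0, 274.0], [248.0, 249.0], [232.0, 235.0]]
side [(61, [364.6, 272.6], [375.1, 270.7])]
0 [[395.0, 262.0], [356.0, 280.0], [334.0, 291.0]]
15 [[394.0, 267.0], [358.0, 275.0], [336.0, 280.0]]
30 [[391.0, 273.0], [360.0, 270.0], [341.0, 269.0]]
35 [[390.0, 274.0], [361.0, 268.0], [343.0, 265.0]]
```

```bash
cat > bw.py <<'E'
from h import *
import sys
f='x'+sys.argv[1];im=snap('wrist',f);p=readout.read_state()['tool_pos']-[0,0,.1764]
h=cv2.cvtColor(im,cv2.COLOR_RGB2HSV);m=((h[...,0]<13)&(h[...,1]>120)&(h[...,2]>50)).astype(np.uint8);m[:,:250]=0;m[:,400:]=0
N,l,st,ce=cv2.connectedComponentsWithStats(m)
for i in range(1,N):
    if st[i,4]>150:
        s=st[i];w=[(y,np.where(l[y]==i)[0][[0,-1]].tolist()) for y in range(s[1],s[1]+s[3],max(1,s[3]//6))];print(s.tolist(),w)
for th in(0,15,25,30,35,40):
    t=np.radians(th);d=np.array([-np.cos(t),-.04*np.cos(t),np.sin(t)]);n=np.array([np.sin(t),0,np.cos(t)])
    print(th,np.round([proj(f,p-.058*d+.01*n,1),proj(f,p-.058*d-.01*n,1),proj(f,p-.02*d,1)],0).tolist())
E
python3 bw.py 1
```

```text
[305, 155, 36, 141, 4672] [(155, [320, 324]), (178, [305, 339]), (201, [306, 339]), (224, [306, 339]), (247, [305, 339]), (270, [305, 339]), (293, [306, 339])]
[305, 323, 35, 31, 1008] [(323, [310, 332]), (328, [305, 339]), (333, [305, 339]), (338, [306, 338]), (343, [306, 339]), (348, [305, 339]), (353, [311, 333])]
0 [[326.0, 154.0], [326.0, 149.0], [325.0, 222.0]]
15 [[326.0, 149.0], [325.0, 154.0], [325.0, 220.0]]
25 [[326.0, 150.0], [325.0, 160.0], [325.0, 220.0]]
30 [[326.0, 152.0], [325.0, 164.0], [325.0, 220.0]]
35 [[326.0, 154.0], [325.0, 168.0], [325.0, 221.0]]
40 [[326.0, 157.0], [324.0, 172.0], [325.0, 222.0]]
```

```bash
python3 - <<'E'
from h import *
f='x1';p=np.array([.5335,-.2939,.1282])
for th in(0,15,25,30,35,40):
    t=np.radians(th);d=np.array([-np.cos(t),-.04*np.cos(t),np.sin(t)]);y=np.array([.04,-1,0])*.01
    o=[]
    for s in(-.05,-.03,.0,.03,.045): 
        a,b=proj(f,p+s*d+y,1),proj(f,p+s*d-y,1);o.append((round(a[1]),round(a[0]-b[0],1)))
    n=np.array([np.sin(t),0,np.cos(t)]);print(th,o,'junction top',np.round(proj(f,p+.054*d+.01*n,1)),'ferr end',np.round(proj(f,p+.08*d+.01*n,1)),np.round(proj(f,p+.114*d,1)))
im=cv2.imread('pics/x1.png');print([ (y,im[y,322].tolist()) for y in range(285,400,5)])
E
```

```text
0 [(168, np.float64(38.7)), (205, np.float64(37.5)), (255, np.float64(35.3)), (298, np.float64(32.8)), (317, np.float64(31.6))] junction top [323. 338.] ferr end [323. 365.] [323. 385.]
15 [(166, np.float64(35.8)), (202, np.float64(35.8)), (255, np.float64(35.3)), (304, np.float64(34.1)), (327, np.float64(33.4))] junction top [323. 348.] ferr end [323. 383.] [323. 413.]
25 [(169, np.float64(34.1)), (203, np.float64(34.8)), (255, np.float64(35.3)), (307, np.float64(35.1)), (332, np.float64(34.8))] junction top [324. 352.] ferr end [323. 392.] [323. 430.]
30 [(171, np.float64(33.3)), (203, np.float64(34.3)), (255, np.float64(35.3)), (307, np.float64(35.6)), (333, np.float64(35.6))] junction top [324. 353.] ferr end [323. 396.] [323. 438.]
35 [(173, np.float64(32.6)), (205, np.float64(33.8)), (255, np.float64(35.3)), (308, np.float64(36.2)), (334, np.float64(36.4))] junction top [324. 353.] ferr end [324. 399.] [323. 445.]
40 [(177, np.float64(31.9)), (206, np.float64(33.3)), (255, np.float64(35.3)), (308, np.float64(36.7)), (335, np.float64(37.2))] junction top [324. 352.] ferr end [324. 401.] [323. 452.]
[(285, [33, 59, 113]), (290, [36, 66, 116]), (295, [32, 37, 59]), (300, [39, 45, 54]), (305, [45, 47, 60]), (310, [43, 48, 57]), (315, [52, 53, 65]), (320, [45, 47, 55]), (325, [29, 57, 109]), (330, [28, 59, 116]), (335, [30, 62, 117]), (340, [31, 69, 133]), (345, [38, 93, 180]), (350, [50, 105, 194]), (355, [16, 41, 63]), (360, [14, 45, 65]), (365, [16, 43, 64]), (370, [18, 40, 59]), (375, [11, 9, 16]), (380, [13, 15, 14]), (385, [15, 13, 15]), (390, [6, 11, 11]), (395, [6, 9, 9])]
```

```bash
python3 -m handwheel '[[-0.4,-0.1,-0.6,0,1],[-0.5,0,-0.7,0,1],[-0.3,0,-0.4,0,1],[0,0,0,0,1]]';python3 -m handwheel '[[-0.3,0,-0.4,0,1],[-0.2,0,-0.3,0,1],[0,0,0,0,1]]'
```

```text
t: 21.1
tool_pos: [0.5218, -0.296, 0.2891]
orientation: [-3.141, -0.068, 0.0]
force: [0.7, -0.1, 0.8]
opening: 0.0187
gripper_force: 50.0
t: 21.48
tool_pos: [0.5168, -0.296, 0.2817]
orientation: [-3.14, -0.069, 0.001]
force: [2.9, -0.4, 0.9]
opening: 0.0189
gripper_force: 50.0
```

```bash
python3 -m handwheel '[[-0.2,0,-0.3,0,1],[-0.2,0,-0.3,0,1],[0,0,0,0,1]]';python3 -m handwheel '[[-0.2,0,-0.3,0,1],[-0.2,0,-0.3,0,1],[0,0,0,0,1]]'
```

```text
t: 21.85
tool_pos: [0.5141, -0.296, 0.2774]
orientation: [3.14, 0.069, 0.006]
force: [8.7, 0.3, 4.2]
opening: 0.0186
gripper_force: 50.0
t: 22.22
tool_pos: [0.5112, -0.2961, 0.2726]
orientation: [3.138, 0.07, 0.011]
force: [14.2, 2.1, 6.7]
opening: 0.0189
gripper_force: 56.6
```

```bash
python3 bw.py 2; python3 br.py c; python3 - <<'E'
from h import *
for n,e in(('scenec',1),('sidec',1)):
    o=np.array([.514,-.295,.1]);
    for th in (25,35):
        t=np.radians(th);d=np.array([-np.cos(t),-.04*np.cos(t),np.sin(t)]);print(n,th,np.round(proj(n,o-.058*d),1),np.round(proj(n,o+.054*d),1))
E
```

```text
[304, 155, 37, 141, 4264] [(155, [321, 324]), (178, [307, 338]), (201, [312, 332]), (224, [305, 339]), (247, [305, 339]), (270, [305, 339]), (293, [304, 340])]
[304, 324, 37, 30, 887] [(324, [312, 332]), (329, [311, 333]), (334, [311, 333]), (339, [304, 340]), (344, [304, 340]), (349, [304, 339])]
0 [[325.0, 157.0], [324.0, 151.0], [324.0, 224.0]]
15 [[324.0, 151.0], [324.0, 156.0], [324.0, 222.0]]
25 [[324.0, 152.0], [324.0, 162.0], [324.0, 222.0]]
30 [[324.0, 154.0], [323.0, 166.0], [324.0, 222.0]]
35 [[324.0, 156.0], [323.0, 170.0], [324.0, 223.0]]
40 [[324.0, 159.0], [323.0, 175.0], [324.0, 224.0]]
[ 0.51118366 -0.29609341  0.09623018]
scene [(70, [259.6, 264.2], [272.8, 275.3])]
0 [[273.0, 273.0], [242.0, 255.0], [226.0, 245.0]]
15 [[273.0, 275.0], [242.0, 253.0], [225.0, 241.0]]
30 [[272.0, 276.0], [243.0, 251.0], [227.0, 238.0]]
35 [[272.0, 276.0], [243.0, 251.0], [228.0, 237.0]]
side []
0 [[387.0, 276.0], [348.0, 295.0], [325.0, 305.0]]
15 [[385.0, 281.0], [349.0, 290.0], [327.0, 295.0]]
30 [[383.0, 286.0], [351.0, 285.0], [332.0, 284.0]]
35 [[382.0, 288.0], [352.0, 283.0], [334.0, 280.0]]
scenec 25 [273.6 275. ] [243.2 251.2]
scenec 35 [272.4 275.5] [244.1 250.6]
sidec 25 [384.8 282.6] [351.2 284.5]
sidec 35 [382.8 286.1] [353.1 281. ]
```

```bash
python3 -m handwheel '[[0.3,0,0.2,0,1],[0,0,0,0,1]]'; python3 -m handwheel '[[0,0,0,0,0.7],[0,0,0,0,0.65],[0,0,0,0,0.65],[0.2,0,1,0,0.65],[0.2,0,2,0,0.65],[0,0,4,0,0.65],[0,0,4,0,0.65],[0,0,0,0,0.65]]'; python3 br.py e; python3 - <<'E'
from h import *
f='x9';im=snap('wrist',f);h=cv2.cvtColor(im,cv2.COLOR_RGB2HSV);m=((h[...,0]<13)&(h[...,1]>120)&(h[...,2]>50)).astype(np.uint8)
for z0 in (0,.012,.02):
  t=np.radians(35);d=np.array([-np.cos(t),-.04*np.cos(t),np.sin(t)]);n=np.array([np.sin(t),0,np.cos(t)]);o=np.array([.513,-.295,.1])+z0*n
  print(z0,[np.round(proj(f,o+s*d+.01*n,1)).tolist() for s in(-.058,-.033,0,.033,.054,.114)])
N,l,st,ce=cv2.connectedComponentsWithStats(m)
for i in range(1,N):
    if st[i,4]>40:
        s=st[i];print(s.tolist(),[(y,np.where(l[y]==i)[0][[0,-1]].tolist()) for y in range(s[1],s[1]+s[3],max(1,s[3]//12))])
E
```

```text
t: 22.62
tool_pos: [0.5124, -0.2961, 0.2726]
orientation: [3.14, 0.069, 0.001]
force: [5.3, -0.5, 3.9]
opening: 0.0191
gripper_force: 53.6
t: 23.62
tool_pos: [0.5168, -0.2967, 0.388]
orientation: [3.136, 0.068, 0.01]
force: [0.5, 0.2, -0.2]
opening: 0.0323
gripper_force: 0.0
[ 0.51679022 -0.29670933  0.21163569]
scene [(130, [250.1, 255.9], [272.7, 275.3])]
0 [[271.0, 255.0], [237.0, 236.0], [220.0, 226.0]]
15 [[271.0, 257.0], [237.0, 234.0], [219.0, 221.0]]
30 [[270.0, 259.0], [238.0, 232.0], [220.0, 217.0]]
35 [[269.0, 259.0], [238.0, 232.0], [221.0, 217.0]]
side [(34, [367.4, 289.1], [370.3, 281.4])]
0 [[394.0, 237.0], [353.0, 255.0], [329.0, 265.0]]
15 [[393.0, 243.0], [354.0, 250.0], [331.0, 254.0]]
30 [[390.0, 249.0], [356.0, 244.0], [336.0, 241.0]]
35 [[389.0, 251.0], [358.0, 242.0], [338.0, 237.0]]
0 [[323.0, 141.0], [323.0, 166.0], [322.0, 201.0], [322.0, 238.0], [322.0, 263.0], [322.0, 337.0]]
0.012 [[323.0, 135.0], [323.0, 160.0], [323.0, 196.0], [323.0, 235.0], [323.0, 262.0], [322.0, 339.0]]
0.02 [[323.0, 130.0], [323.0, 156.0], [323.0, 193.0], [323.0, 233.0], [323.0, 26
[... 686 characters left out ...]
]), (216, [590, 596]), (218, [590, 595]), (220, [589, 595]), (222, [589, 595]), (224, [588, 594]), (226, [589, 594]), (228, [592, 593])]
[496, 219, 85, 66, 3329] [(219, [573, 576]), (224, [524, 580]), (229, [507, 579]), (234, [507, 578]), (239, [506, 577]), (244, [505, 576]), (249, [505, 574]), (254, [504, 573]), (259, [502, 539]), (264, [502, 538]), (269, [501, 537]), (274, [499, 535]), (279, [497, 534]), (284, [499, 505])]
[485, 306, 41, 37, 982] [(306, [518, 525]), (309, [501, 524]), (312, [493, 523]), (315, [492, 522]), (318, [491, 521]), (321, [490, 520]), (324, [489, 518]), (327, [488, 517]), (330, [487, 516]), (333, [486, 515]), (336, [488, 514]), (339, [490, 507]), (342, [492, 495])]
```

```bash
python3 -m handwheel '[[0,0,4,0,0.65],[0,0,2,0,0.65],[0,0,0,0,0.65]]'; python3 -c "
from plant import job
print(job.close_job())"
```

```text
t: 24.15
tool_pos: [0.5164, -0.2962, 0.4436]
orientation: [3.139, 0.069, 0.003]
force: [1.0, 0.7, 0.5]
opening: 0.0329
gripper_force: 0.0
the job is handed in; nothing more can be done
None
```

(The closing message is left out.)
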